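# Lock off a bench isolator

## Task

The bench supply must be locked off before service. On the sloped isolator box, slide the blue-knobbed lock bolt fully back to free the red handle, swing the handle a quarter turn from the green mark to the red mark until the hole in its ear lines up with the hole in the hasp bracket, then slide the bolt fully home again so that the handle is locked in the off position. Leave the beaker, timer, marker and roll of tape where they are.

Things in the scene. Friction and masses are not known exactly. Their poses are not given: they have to be found in the camera images.
- console: Fixed grey isolator box, 194 deep (x) x 256 wide (y) x 330 mm high; origin under its middle, front to -x. White panel sloping 23 degrees, z 70 mm at the front edge (x -92) to 148 mm (x 92). At the back (x 94 to 102) a visor rises; its lip overhangs to x = 48 mm at z 318 to 330, full width: lean the gripper about 23 degrees towards the front, along the panel's normal, to reach the handle.
- pivot (a point): Fixed point on the panel's surface on the handle's pivot axis. Its frame is the panel's, i.e. the console's turned by -23 degrees about its y: z out of the panel (leaning to the box's front), x up the slope, y to the left seen from the front. Offsets called pivot (x, y, z) are in this frame.
- handle (a joint): Red handle's angle about pivot z (rad): 0 = on (lever along +x, to the green dot); grows counter-clockwise seen from outside; pi/2 = off (lever along +y, to the red dot). No stop or detent there: travel ends at 1.70. Friction 0.18 N m, stays where left. The grey wheel below (44 mm radius) has 14 mm notches which the 10 mm round bolt enters only at 0 or pi/2, within about 0.05 rad.
- handle_grip (a point): Middle of the handle's upright red round grip (22 mm diameter, 45 mm tall, along pivot z), 75 mm from the pivot axis, 56 mm out from the panel; its top is 78 mm out, the lever below it reaches 33 mm out. Turns with the handle.
- ear_hole (a point): Centre of the 10 mm padlock hole in the handle's red ear (on the opposite side from the lever, 54 mm from the pivot axis, 21 mm out from the panel; the ear ends at 66 mm, its top is 25 mm out). Turns with the handle.
- hasp_hole (a point): Centre of the 10 mm hole in the fixed steel hasp bracket that bridges the bolt, at pivot (0, -54, 21) mm; the ear's hole lies on it when the handle is off.
- bolt (a joint): Travel of the lock bolt (m): 0 = home (nose 11 mm deep in a notch of the wheel, handle locked), 0.024 = fully back, away from the pivot (towards pivot -y); past 0.012 the handle is free. Slides with about 2 N of friction and stays where it is left.
- bolt_knob (a point): Middle of the bolt's upright round blue knob (18 mm diameter, 37 mm tall, standing along pivot z): at pivot (0, -100, 36) mm when home, moving to -y as it slides back; knob top is 53 mm out, the carriage below it reaches 16 mm out.
- beaker: Clear beaker, 68 mm diameter, 90 mm tall, loose; origin at the underside's centre; stands left of the box. Bystander.
- timer: White timer, 74 x 62 x 19 mm, loose; origin at the underside's centre; lies right of the box. Bystander.
- red_marker: White marker pen with red cap, 12 x 139 x 14 mm, loose; origin at the underside's centre; lies in front of the box. Bystander.
- tape_roll: Yellow roll of tape, 78 x 90 x 19 mm, loose; origin at the underside's centre; lies in front of the box, to the left. Bystander.

How it is judged:
On the way, in this order (a step that is already met when the one before it is completed fails the run):
1. the lock bolt is drawn back while the handle is still on (value of joint bolt above 0.018 m and value of joint handle below 0.2 rad), for 0.2 s.
2. the handle is swung to off with the bolt back, its hole over the hasp's (value of joint handle between 1.4908 and 1.6508 rad and value of joint bolt above 0.008 m), for 0.2 s.
At the end, for the whole second after the job is handed in: The handle is at off (1.571 within 0.06 rad) with the ear's hole within 4 mm of the hasp's hole, the lock bolt is home (within 4 mm), both at rest and released; the bystanders have not been shifted by more than 30 mm (value of joint handle between 1.5108 and 1.6308 rad and distance between ear_hole and hasp_hole below 0.004 m and value of joint bolt below 0.004 m and velocity of joint handle between -0.05 and 0.05 rad/s and velocity of joint bolt between -0.01 and 0.01 m/s); the robot touches nothing.
It fails at once if the handle is forced round while the lock bolt still engages its wheel (value of joint handle between 0.2 and 1.37 rad and value of joint bolt below 0.008 m).
It fails at once if the beaker is shifted by more than 30 mm (distance of beaker from where it was at the start of the episode above 0.03 m).
It fails at once if the timer is shifted by more than 30 mm (distance of timer from where it was at the start of the episode above 0.03 m).
It fails at once if the marker is shifted by more than 30 mm (distance of red_marker from where it was at the start of the episode above 0.03 m).
It fails at once if the roll of tape is shifted by more than 30 mm (distance of tape_roll from where it was at the start of the episode above 0.03 m).
It also fails if it takes over 58 s, if anything falls off the work surface, if the arm or the gripper's body presses on something with over 40 N, if the wrist force passes 120 N, or if a joint passes its speed limit or range.

## Robot

A 7-joint arm with a two-finger parallel gripper is mounted at the origin on a cart in front of the work surface, level with it; the furniture and walls round the work are solid. World frame = base frame: x ahead of the robot, y to its left, z up, the work surface at z = 0. Lengths are in m, angles in rad, forces in N, time in s.
With the tool pointing down it reaches from about 0.425 to 0.825 m from the base axis. Payload 3.6 kg.
Tool frame: the origin (TCP) lies at the very end of the fingers, on their centre line; the grasp point (between the pads) lies 19 mm behind it; z points along the fingers, y is the line along which they close (so a half turn about z gives the same grasp; the last joint's range is limited). The gripper opens to 93 mm and grips with 3 to 60 N. Pads are 15 mm wide; open, the fingers measure 128 mm over their backs; the gripper's body (75 mm by 188 mm) begins 65 mm behind the grasp point.
Start: joints at [-1.236, 0.615, -0.013, 1.423, 0.008, 1.103, -0.04], TCP at [0.23, 0.608, 0.219] pointing down, gripper open.
Joint ranges: [-3.12, 3.12], [-0.3, 2.06], [-1.34, 1.32], [0.26, 2.42], [-1.36, 4.5], [0.01, 1.98], [-2.84, 2.84]. Speed limits (rad/s): [2.79, 2.79, 3.14, 3.14, 3.14, 3.14, 3.14].

## Interface

Orientations are given as a unit quaternion [w, x, y, z].
In Python, from workcell import state, camera, env, cut_out gives the robot as it stands. The module is installed in compiled form; this text tells all that it offers.
- The arm moves only by the tool play_rows, never from a script. Its argument "rows" is one flat list of numbers, 7 for each row, row after row: the closure in counts, from 0 (fully open) to 255 (shut), then the shift along the tool's x, y, z in mm, then the turn, a rotation vector about the tool's x, y, z in rad. A call has 1 to 20 rows; each row is the pose to reach, as a shift and turn from the pose commanded when the call began, along the tool's axes at that moment; what a row does not reach only later rows make up. A row lasts 1/12 s, in which the tool goes at most 41.7 mm and 7.16 degrees, less where a joint would pass 70% of its speed; a pose out of reach is approached as far as the arm can. A call with a gripper value outside its range is refused whole. The fingers move at their own pace and stop on an object; the grip force is fixed at half the most. Time passes only in rows, so rows that repeat a pose let the fingers close. It gives the time, the measured TCP pose, the force, the opening and the grip force at its end, in the units of the state.
- state(): the state, without advancing time (a new reading comes with each control period).
- camera(name): name is "side" or "top" or "wrist"; returns a dict with "frame" (480x640x3 uint8, red, green, blue), "range_z" (480x640 float32, m along the optical axis (not along the pixel's ray), 0 where there is no reading), "vertical_fov" (degrees; the focal length in pixels is half the picture's height over the tangent of half this angle, whatever the lens; pixels are square), "cx", "cy" (the principal point, pixels), "k1" (the pictures are not rectified: a ray, as slopes to the right and down, at radius r is drawn at 1 + k1 r^2 times it, then the intrinsics apply), "position" and "attitude" of the camera in the world. Camera axes: x right, y down, z forward; pixel columns grow to the right and rows downward; lengths in m; the calibration is good to about 2 mm. A picture is of the moment at which its call begins.
- env.job_done(): hands the job in; it is judged then, once.
Trained networks look in a picture, given as the dict that the camera call returned (one of the last four; its "shot" number tells which), for a name from the list of things; names that differ only in an ending like _2 or _b are one class to them, and where a whole thing is asked for, a point or a joint stands for the part that bears it (a point fixed in the world has none). Each returns a list of dicts, best first, with "score" (0 to 1); they miss things now and then, are a little off and sometimes report something else, mostly with a low value. They report only what shows in the picture. A call takes as long as a camera call.
- cut_out(picture, label): "pixels" (480x640 bool, what is visible of it) and "at" ([column, row] in pixels, amid what is visible of it).
The state is a dict: "t": time; "q": joint angles; "qvel": joint speeds; "effort": joint torques, N m; "tool_pos": TCP position; "tcp_rot": TCP orientation; "ft_force": force on the tool from outside, world axes, zero at the start; "wrist_torque": the same for the moment, N m; "width": finger opening in m; "grip_force": force on a finger pad.
Only numpy, scipy, OpenCV 4.12 (cv2) and the standard library are available. Lean on these libraries where they do the work, as an engineer would, in place of code of your own. Each camera call takes 0.05 s, during which the arm holds its last target. There are 200 camera calls.

## Working session

There is one attempt and no reset: what is moved stays moved. The work goes in short steps, Python scripts to look and compute and a tool call to move; the robot and the scene stay as the last step left them, time stands still between calls to the robot, and variables do not carry over. Pictures are saved under pics/ and viewed, at most 10 in all, crops included, and the job is handed in when it is done.

Besides the shell and the picture viewer there is one more tool, called after "Request:" by a JSON object that holds its "op" and its "data". play_rows: Moves the arm, as the interface text tells. Its arguments: {"type":"object","properties":{"rows":{"type":"array","items":{"type":"number"}}},"required":["rows"]}

```bash
mkdir -p pics; cat > h.py <<'E'
import numpy as np, cv2
from scipy.spatial.transform import Rotation as R
from workcell import state, camera, env, cut_out
def quat(q): return R.from_quat([q[1],q[2],q[3],q[0]])
def rot(a):
    a=np.array(a)
    return a if a.shape==(3,3) else quat(a).as_matrix()
def intr(c):
    f=240/np.tan(np.radians(c["vertical_fov"])/2)
    return np.array([[f,0,c["cx"]],[0,f,c["cy"]],[0,0,1.]])
def slopes(c,uv):
    uv=np.array(uv,float).reshape(-1,1,2)
    return cv2.undistortPoints(uv,intr(c),np.array([c["k1"],0,0,0,0.])).reshape(-1,2)
def pts(c,mask):
    v,u=np.nonzero(mask&(c["range_z"]>0))
    s=slopes(c,np.c_[u,v]); z=c["range_z"][v,u][:,None]
    return np.c_[s*z,z]@rot(c["attitude"]).T+np.array(c["position"])
def proj(c,P):
    p=(np.atleast_2d(P)-np.array(c["position"]))@rot(c["attitude"])
    return cv2.projectPoints(p,np.zeros(3),np.zeros(3),intr(c),np.array([c["k1"],0,0,0,0.]))[0].reshape(-1,2)
def save(c,n): cv2.imwrite("pics/"+n,c["frame"][:,:,::-1])
E
python3 - <<'E'
from h import *
s=state();print(s)
for n in("top","side"):
    c=camera(n);save(c,n+"0.png");print(n,c["position"],c["attitude"],c["vertical_fov"],c["k1"])
    for l in("console","handle","handle_grip","ear_hole","bolt_knob","bolt","beaker","timer","red_marker","tape_roll"):
        for d in cut_out(c,l)[:2]:
            P=pts(c,d["pixels"])
            print(l,round(d["score"],2),np.round(d["at"]),d["pixels"].sum(),np.round(np.median(P,0),3) if len(P) else "",np.round(np.percentile(P,[2,98],axis=0),3).tolist() if len(P) else "")
E
```

```text
{'t': 0.0, 'q': array([-1.23551256,  0.61594104, -0.01260099,  1.42487264,  0.00808836,
        1.10339659, -0.04042535]), 'qvel': array([-0.00023864, -0.00144387,  0.00105636, -0.00089791,  0.000142  ,
        0.00301633, -0.00072919]), 'effort': array([ 3.08804347e-04, -4.58934259e+01,  2.09235577e-01, -1.65742475e+01,
       -6.11305120e-02,  2.05157034e-02,  2.30997830e-04]), 'tool_pos': array([0.22978183, 0.60719177, 0.21747575]), 'tcp_rot': array([-2.13508644e-04,  1.79895439e-01,  9.83684900e-01, -1.26593577e-03]), 'ft_force': array([-0.69695828, -0.47646872,  0.11044069]), 'wrist_torque': array([ 0.05252371, -0.00035172,  0.03182221]), 'grip_force': 0.0, 'width': 0.09257894288436062}
top [0.31513681 0.11489685 1.12218608] [ 0.07960643 -0.66641858  0.73593055 -0.0891926 ] 47.46550551535839 -0.0370858526299299
console 0.88 [334. 188.] 21413 [0.652 0.049 0.136] [[0.516, -0.074, 0.047], [0.709, 0.169, 0.333]]
handle 0.58 [319. 220.] 2120 [0.597 0.074 0.134] [[0.539, 0.039, 0.102], [0.661, 0.112, 0.208]]
handle_grip 0.6 [320. 220.] 2139 [0.596 0.074 0.134] [[0.539, 0.037, 0.103], 
[... 1315 characters left out ...]
[0.695, 0.165, 0.185]]
bolt_knob 0.85 [353. 294.] 498 [ 0.582 -0.034  0.126] [[0.568, -0.047, 0.11], [0.599, -0.016, 0.156]]
bolt 0.57 [351. 298.] 482 [ 0.582 -0.034  0.125] [[0.569, -0.047, 0.109], [0.598, -0.02, 0.156]]
bolt 0.22 [254. 298.] 1056 [0.456 0.147 0.016] [[0.419, 0.114, 0.0], [0.49, 0.195, 0.021]]
beaker 0.95 [322. 232.] 726 [0.61  0.264 0.079] [[0.58, 0.212, 0.056], [0.644, 0.28, 0.092]]
timer 0.64 [319. 416.] 2091 [ 0.512 -0.154  0.017] [[0.477, -0.176, 0.003], [0.548, -0.116, 0.02]]
red_marker 0.85 [272. 355.] 458 [0.467 0.003 0.012] [[0.462, -0.055, 0.0], [0.475, 0.08, 0.015]]
tape_roll 0.9 [255. 298.] 1161 [0.455 0.152 0.015] [[0.417, 0.114, -0.001], [0.491, 0.221, 0.021]]
```

```bash
python3 - <<'E'
from h import *
from scipy.optimize import least_squares
for n in("top","side"):
    c=camera(n)
    M=cut_out(c,"console")[0]["pixels"]
    P=pts(c,M)
    x=P[(P[:,2]>.06)&(P[:,2]<.16)]
    best=0;rng=np.random.default_rng(0)
    for _ in range(400):
        a,b,d=x[rng.choice(len(x),3)]
        m=np.cross(b-a,d-a);L=np.linalg.norm(m)
        if L<1e-4:continue
        m/=L;m*=np.sign(m[2])
        if abs(m[2]-np.cos(np.radians(23)))>.06: continue
        k=(abs((x-a)@m)<.003).sum()
        if k>best:best=k;I=abs((x-a)@m)<.003
    y=x[I];ce=y.mean(0);m=np.linalg.svd(y-ce,full_matrices=False)[2][2];m*=np.sign(m[2])
    print(n,best,len(x),"normal",m.round(4),"tilt",np.degrees(np.arccos(m[2])),"yaw",np.degrees(np.arctan2(-m[1],-m[0])),"ce",ce.round(4))
    # visor lip top
    t=P[P[:,2]>.322]; (cx,cy),wh,an=cv2.minAreaRect((t[:,:2]*1000).astype(np.float32)); print(" lip",cx,cy,wh,an,len(t),np.median(t[:,2]))
    for l,lo,hi in(("handle",.05,.082),("bolt_knob",.022,.058)):
        d=cut_out(c,l)[0]["pixels"];Q=pts(c,d);h=(Q-ce)@m
        S=Q[(h>lo)&(h<hi)];hh=h[(h>lo)&(h<hi)]
        hi2=np.percentile(hh,97); T=S[hh>hi2-.004]
        print(" ",l,"topheight",hi2,len(S),"topmean",T.mean(0).round(4),"n",len(T))
        # cylinder axis fit of side points
        r=.011 if l=="handle" else .009
        f=R.from_euler('y',0)
        u=np.cross([0,1,0],m);u/=np.linalg.norm(u);v=np.cross(m,u)
        B=S[hh<hi2-.005];q=np.c_[(B-ce)@u,(B-ce)@v]
        view=np.array(c["position"])-ce; g=np.array([view@u,view@v]);g/=np.linalg.norm(g)
        s=least_squares(lambda p:np.linalg.norm(q-p,axis=1)-r,q.mean(0)-g*r,loss="soft_l1",f_scale=.001)
        print("   axis foot",(ce+u*s.x[0]+v*s.x[1]).round(4),"rms",np.sqrt(np.mean(s.fun**2)),len(B))
E
```

```text
top 8745 13577 normal [-0.3918  0.0311  0.9195] tilt 23.14521021773873 yaw -4.534796936380919 ce [0.614  0.0495 0.1126]
 lip 681.6244506835938 44.59071350097656 (256.7177429199219, 54.72128677368164) 85.52439880371094 5235 0.3309248035514586
  handle topheight 0.08087842200533879 120 topmean [0.6401 0.0711 0.2083] n 58
   axis foot [0.67   0.0686 0.1358] rms 0.0028715338057972778 46
  bolt_knob topheight 0.055627578302183664 94 topmean [ 0.5722 -0.0261  0.1556] n 38
   axis foot [ 0.5931 -0.028   0.1064] rms 0.0017559621025233529 42
side 7844 14609 normal [-0.3913  0.0274  0.9199] tilt 23.092580532105963 yaw -4.003801759899472 ce [0.6113 0.0175 0.112 ]
 lip 683.517333984375 44.21051788330078 (261.2111511230469, 54.722965240478516) 85.77246856689453 2792 0.33044139035165976
  handle topheight 0.07796883670751742 252 topmean [0.64   0.0696 0.2059] n 73
   axis foot [0.6702 0.0705 0.1355] rms 0.0012026669673554295 168
  bolt_knob topheight 0.05283994268823577 227 topmean [ 0.5736 -0.0292  0.1535] n 63
   axis foot [ 0.5937 -0.0267  0.1058] rms 0.0010338227938462763 160
```

View pics/side0.png

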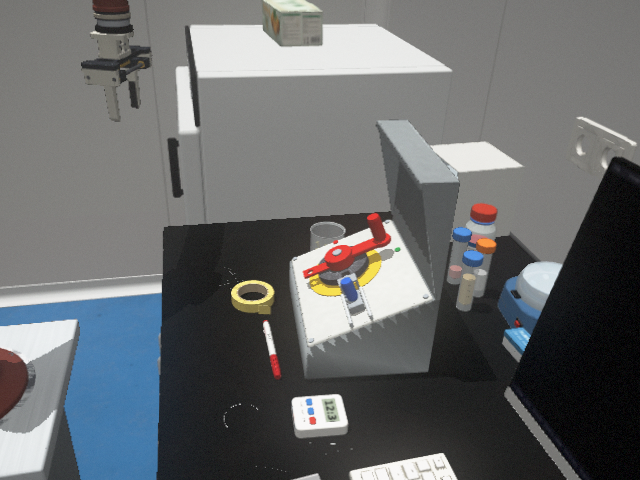

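View pics/top0.png

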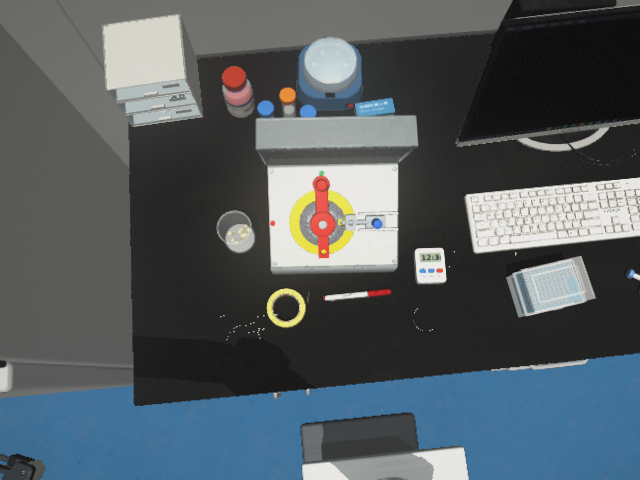

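```bash
cat >> h.py <<'E'
def frame(th=np.radians(-4.0)):
    return (R.from_euler('z',th)*R.from_euler('y',np.radians(-23))).as_matrix()
F=frame(); PIV=np.array([.601,.0737,.106])
def W(p): return PIV+F@(np.array(p)/1000.)          # pivot mm -> world
def inP(w): return (np.array(w)-PIV)@F*1000
TK=np.c_[F[:,1],F[:,0],-F[:,2]]                     # fingers close along pivot x
TH=lambda s:np.c_[s*F[:,0],-s*F[:,1],-F[:,2]]       # fingers close along pivot y
def rel(p,T):
    s=state();A=quat(s["tcp_rot"]).as_matrix()
    print("shift mm",(A.T@(W(p)-s["tool_pos"])*1000).round(1),"turn",R.from_matrix(A.T@T).as_rotvec().round(3),"| now pivot",inP(s["tool_pos"]).round(1),"q",s["q"].round(2),"t",round(s["t"],2),"F",s["ft_force"].round(1),s["width"].round(4),round(s["grip_force"],1))
E
python3 -c "
from h import *
rel([0,-100,190],TK)"
```

```text
Traceback (most recent call last):
  File "h.py", line 31, in rel
    print("shift mm",(A.T@(W(p)-s["tool_pos"])*1000).round(1),"turn",R.from_matrix(A.T@T).as_rotvec().round(3),"| now pivot",inP(s["tool_pos"]).round(1),"q",s["q"].round(2),"t",round(s["t"],2),"F",s["ft_force"].round(1),s["width"].round(4),round(s["grip_force"],1))
                                                                                                                                                                                                                            ^^^^^^^^^^^^^^^^
AttributeError: 'float' object has no attribute 'round'
```

```bash
sed -i 's/s\["width"\].round(4)/round(s["width"],4)/' h.py; python3 -c "
from h import *
rel([0,-100,190],TK)"
```

```text
shift mm [-493.7 -485.5  -62.3] turn [-0.345 -0.257  1.261] | now pivot [-330.9  507.   262.8] q [-1.24  0.61 -0.01  1.42  0.01  1.1  -0.04] t 1.5 F [ 0.2 -0.   0.2] 0.0932 0.0
```

Request:
{"op": "play_rows", "data": {"rows": [0,-494,-486,-62,-0.345,-0.257,1.261,0,-494,-486,-62,-0.345,-0.257,1.261,0,-494,-486,-62,-0.345,-0.257,1.261,0,-494,-486,-62,-0.345,-0.257,1.261,0,-494,-486,-62,-0.345,-0.257,1.261,0,-494,-486,-62,-0.345,-0.257,1.261,0,-494,-486,-62,-0.345,-0.257,1.261,0,-494,-486,-62,-0.345,-0.257,1.261,0,-494,-486,-62,-0.345,-0.257,1.261,0,-494,-486,-62,-0.345,-0.257,1.261,0,-494,-486,-62,-0.345,-0.257,1.261,0,-494,-486,-62,-0.345,-0.257,1.261,0,-494,-486,-62,-0.345,-0.257,1.261,0,-494,-486,-62,-0.345,-0.257,1.261,0,-494,-486,-62,-0.345,-0.257,1.261,0,-494,-486,-62,-0.345,-0.257,1.261,0,-494,-486,-62,-0.345,-0.257,1.261,0,-494,-486,-62,-0.345,-0.257,1.261,0,-494,-486,-62,-0.345,-0.257,1.261,0,-494,-486,-62,-0.345,-0.257,1.261]}}

```text
t: 3.17
tool_pos: [0.5196, -0.0208, 0.2804]
tcp_rot: [0.145, 0.717, 0.668, 0.136]
ft_force: [0.1, 0.4, -1.2]
width: 0.093
grip_force: 0.0
```

```bash
python3 - <<'E'
from h import *
rel([0,-100,190],TK)
c=camera("wrist")
f=np.ascontiguousarray(c["frame"])
for p in([0,-100,53],[0,-54,25],[75,0,78],[0,0,0],[0,75,0]):
    u=proj(c,W(p))[0];print(p,u.round());cv2.circle(f,tuple(int(v) for v in u),4,(0,255,0),1)
cv2.imwrite("pics/w1.png",f[:,:,::-1])
for d in cut_out(c,"bolt_knob")[:1]:
    Q=pts(c,d["pixels"]);q=inP(Q);q=q[q[:,2]>48]; print("knob top",d["score"],q.mean(0),len(q),np.percentile(q,[2,98],axis=0).round(1).tolist())
for d in cut_out(c,"handle")[:1]:
    Q=pts(c,d["pixels"]);q=inP(Q);q=q[q[:,2]>70]; print("grip top",d["score"],q.mean(0),len(q),np.percentile(q,[2,98],axis=0).round(1).tolist() if len(q) else "")
E
```

```text
shift mm [-0.1  0.6 -0.3] turn [-0.001 -0.     0.   ] | now pivot [ -0.6 -99.9 189.7] q [-0.46  0.19  0.53  2.05 -0.17  0.53  0.1 ] t 3.17 F [ 0.1  0.4 -1.2] 0.093 0.0
[0, -100, 53] [327. 226.]
[0, -54, 25] [327. 173.]
[75, 0, 78] [424. 111.]
[0, 0, 0] [327. 116.]
[0, 75, 0] [327.  32.]
knob top 0.62 [ -2.70647226 -99.20166822  51.56846503] 253 [[-10.4, -106.9, 48.4], [4.8, -92.1, 53.5]]
grip top 0.75 [71.56289383  2.19922027 75.7934987 ] 616 [[62.8, -7.3, 70.6], [81.1, 11.6, 78.1]]
```

View pics/w1.png

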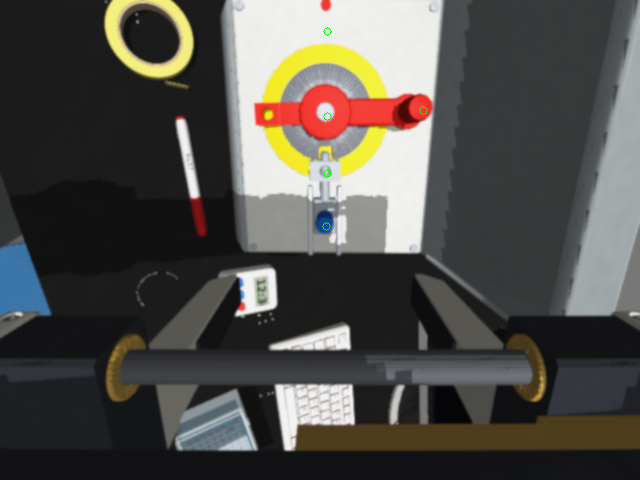

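```bash
cat >> h.py <<'E'
PIV=PIV+F@np.array([-.002,.001,0])
E
python3 -c "
from h import *
rel([0,-100,22],TK)"
```

```text
shift mm [ -0.9  -1.2 167.7] turn [-0.001 -0.002  0.003] | now pivot [  1.3 -99.4 189.7] q [-0.46  0.19  0.53  2.05 -0.17  0.53  0.1 ] t 3.32 F [-0.5  0.3  0.3] 0.0928 0.0
```

Request:
{"op": "play_rows", "data": {"rows": [0,-1,-1,25,0,0,0,0,-1,-1,50,0,0,0,0,-1,-1,75,0,0,0,0,-1,-1,100,0,0,0,0,-1,-1,120,0,0,0,0,-1,-1,135,0,0,0,0,-1,-1,147,0,0,0,0,-1,-1,157,0,0,0,0,-1,-1,164,0,0,0,0,-1,-1,168,0,0,0,0,-1,-1,168,0,0,0,120,-1,-1,168,0,0,0,160,-1,-1,168,0,0,0,200,-1,-1,168,0,0,0,255,-1,-1,168,0,0,0,255,-1,-1,168,0,0,0,255,-1,-1,168,0,0,0,255,-1,-1,168,0,0,0,255,-1,-1,168,0,0,0,255,-1,-1,168,0,0,0]}}

```text
t: 4.98
tool_pos: [0.5846, -0.0271, 0.1256]
tcp_rot: [0.146, 0.717, 0.668, 0.136]
ft_force: [0.4, -0.5, -0.0]
width: 0.0373
grip_force: 0.0
```

```bash
python3 -c "
from h import *
rel([0,-100,22],TK)"
```

```text
shift mm [ 2.7 -1.1 -0.3] turn [ 0.  0. -0.] | now pivot [   1.1 -102.7   21.7] q [-0.14  0.51  0.19  2.09 -0.46  0.16  0.37] t 4.98 F [ 0.4 -0.5 -0. ] 0.0373 0.0
```

Request:
{"op": "play_rows", "data": {"rows": [255,0,0,0,0,0,0,255,0,0,0,0,0,0,255,0,0,0,0,0,0,255,0,0,0,0,0,0,255,0,0,0,0,0,0,255,0,0,0,0,0,0]}}

```text
t: 5.48
tool_pos: [0.5838, -0.027, 0.1252]
tcp_rot: [0.145, 0.717, 0.668, 0.135]
ft_force: [-2.5, -0.7, 0.5]
width: 0.0172
grip_force: 30.0
```

```bash
python3 -c "
from h import *
rel([0,-126,22],TK)"
```

```text
shift mm [-23.4  -0.2  -0.3] turn [-0.001  0.    -0.   ] | now pivot [   0.2 -102.6   21.6] q [-0.14  0.51  0.19  2.09 -0.46  0.16  0.37] t 5.48 F [-2.5 -0.7  0.5] 0.0172 30.0
```

Request:
{"op": "play_rows", "data": {"rows": [255,-4,0,0,0,0,0,255,-8,0,0,0,0,0,255,-12,0,0,0,0,0,255,-16,0,0,0,0,0,255,-20,0,0,0,0,0,255,-23,0,0,0,0,0,255,-25,0,0,0,0,0,255,-25,0,0,0,0,0,255,-25,0,0,0,0,0,255,-25,0,0,0,0,0]}}

```text
t: 6.32
tool_pos: [0.5821, -0.0496, 0.1252]
tcp_rot: [0.144, 0.716, 0.669, 0.136]
ft_force: [-3.9, 5.0, 0.3]
width: 0.0175
grip_force: 30.0
```

```bash
python3 -c "
from h import *
rel([0,-126,150],TK)"
```

```text
shift mm [  -0.2   -0.3 -128.3] turn [-0.002 -0.003  0.002] | now pivot [   0.  -125.4   21.7] q [-0.06  0.51  0.15  2.09 -0.45  0.16  0.42] t 6.32 F [-3.9  5.   0.3] 0.0175 30.0
```

Request:
{"op": "play_rows", "data": {"rows": [200,0,0,0,0,0,0,100,0,0,0,0,0,0,50,0,0,0,0,0,0,50,0,0,0,0,0,0,50,0,0,-15,0,0,0,50,0,0,-35,0,0,0,50,0,0,-60,0,0,0,50,0,0,-90,0,0,0,50,0,0,-130,0,0,0,50,0,0,-170,0,0,0,50,0,0,-170,0,0,0]}}

```text
t: 7.23
tool_pos: [0.5192, -0.0491, 0.2901]
tcp_rot: [0.151, 0.716, 0.666, 0.142]
ft_force: [0.9, 0.4, -0.4]
width: 0.0746
grip_force: 0.0
```

```bash
cat > look.py <<'E'
from h import *
import sys
def knob(c):
    for d in cut_out(c,"bolt_knob")[:1]:
        q=inP(pts(c,d["pixels"]));q=q[q[:,2]>48]; print("knob top",round(d["score"],2),q.mean(0).round(1),len(q),np.percentile(q,[2,98],axis=0).round(1).tolist())
def grip(c):
    for d in cut_out(c,"handle")[:1]:
        q=inP(pts(c,d["pixels"]));q=q[q[:,2]>73]; print("grip top",round(d["score"],2),q.mean(0).round(1),len(q),np.percentile(q,[2,98],axis=0).round(1).tolist())
if __name__=="__main__":
    for n in sys.argv[1:]:
        c=camera(n);print(n);knob(c);grip(c);save(c,"%s_%d.png"%(n,state()["t"]*100))
E
python3 look.py wrist side; python3 -c "
from h import *
rel([75,0,150],TH(1));rel([75,0,150],TH(-1))"
```

```text
wrist
knob top 0.88 [  -0.8 -122.7   51.6] 249 [[-8.5, -130.6, 48.3], [6.9, -115.3, 53.8]]
grip top 0.61 [74.1  1.2 76.3] 547 [[65.6, -7.7, 73.3], [82.9, 10.0, 78.2]]
side
knob top 0.56 [   2.4 -127.9   51.5] 77 [[-4.4, -134.2, 48.2], [9.5, -119.7, 54.1]]
grip top 0.63 [77.4 -4.1 76.2] 69 [[69.3, -10.3, 73.2], [85.5, 5.2, 78.6]]
shift mm [127.9  74.9  40.1] turn [-1.00e-03  3.00e-03  1.57e+00] | now pivot [   0.2 -127.9  190.5] q [-0.37  0.19  0.5   2.05 -0.2   0.53  0.18] t 7.53 F [-0.1 -0.8  0.8] 0.0748 0.0
shift mm [127.9  74.9  40.1] turn [-3.000e-03 -1.000e-03 -1.571e+00] | now pivot [   0.2 -127.9  190.5] q [-0.37  0.19  0.5   2.05 -0.2   0.53  0.18] t 7.53 F [-0.1 -0.8  0.8] 0.0748 0.0
```

Request:
{"op": "play_rows", "data": {"rows": [50,10,6,0,0,0,-1.571,50,20,12,0,0,0,-1.571,50,30,18,0,0,0,-1.571,50,40,24,0,0,0,-1.571,50,50,30,0,0,0,-1.571,50,60,36,0,0,0,-1.571,50,70,42,0,0,0,-1.571,50,80,48,0,0,0,-1.571,50,90,54,0,0,0,-1.571,50,100,60,0,0,0,-1.571,50,110,66,0,0,0,-1.571,50,120,72,0,0,0,-1.571,50,128,75,0,0,0,-1.571,50,128,75,0,0,0,-1.571,50,128,75,40,0,0,-1.571,50,128,75,40,0,0,-1.571,50,128,75,40,0,0,-1.571]}}

```text
t: 8.95
tool_pos: [0.6086, 0.0731, 0.2711]
tcp_rot: [0.196, 0.036, 0.98, -0.008]
ft_force: [0.2, 0.0, -0.3]
width: 0.0748
grip_force: 0.0
```

```bash
python3 look.py wrist; python3 -c "
from h import *
rel([75,0,40],TH(-1))"; ls pics
```

```text
wrist
knob top 0.58 [  -0.5 -122.    51.6] 401 [[-8.2, -129.4, 48.3], [7.3, -115.3, 53.5]]
shift mm [1.900e+00 1.000e-01 1.124e+02] turn [-0.     0.002 -0.002] | now pivot [ 7.670e+01 -1.000e-01  1.524e+02] q [-0.32  0.34  0.15  1.82  0.09  0.59  1.24] t 9.1 F [-0.8  0.7 -0.2] 0.0749 0.0
side0.png
side_753.png
top0.png
w1.png
wrist_738.png
wrist_910.png
```

Request:
{"op": "play_rows", "data": {"rows": [50,2,0,20,0,0,0,50,2,0,40,0,0,0,50,2,0,60,0,0,0,50,2,0,75,0,0,0,50,2,0,90,0,0,0,50,2,0,100,0,0,0,50,2,0,107,0,0,0,50,2,0,110,0,0,0,50,2,0,110,0,0,0,150,2,0,110,0,0,0,200,2,0,110,0,0,0,255,2,0,110,0,0,0,255,2,0,110,0,0,0,255,2,0,110,0,0,0,255,2,0,110,0,0,0,255,2,0,110,0,0,0,255,2,0,110,0,0,0,255,2,0,110,0,0,0,255,2,0,110,0,0,0,255,2,0,110,0,0,0]}}

```text
t: 10.77
tool_pos: [0.6511, 0.0717, 0.1726]
tcp_rot: [0.199, 0.034, 0.979, -0.007]
ft_force: [0.6, 0.5, -0.2]
width: 0.021
grip_force: 30.0
```

```bash
python3 -c "
from h import *
rel([0,75,42],TH(-1))"; python3 look.py side top
```

```text
shift mm [74.1 74.5 -0.4] turn [-0.  0. -0.] | now pivot [74.1  0.5 41.7] q [-0.28  0.52  0.14  1.85  0.08  0.38  1.26] t 10.77 F [ 0.6  0.5 -0.2] 0.021 30.0
side
knob top 0.67 [   1.7 -127.5   51.5] 72 [[-5.8, -133.7, 48.3], [8.5, -119.3, 53.6]]look.py:8: RuntimeWarning: Mean of empty slice.
  q=inP(pts(c,d["pixels"]));q=q[q[:,2]>73]; print("grip top",round(d["score"],2),q.mean(0).round(1),len(q),np.percentile(q,[2,98],axis=0).round(1).tolist())
  ret = um.true_divide(
Traceback (most recent call last):
  File "look.py", line 11, in <module>
    c=camera(n);print(n);knob(c);grip(c);save(c,"%s_%d.png"%(n,state()["t"]*100))
                                 ~~~~^^^
  File "look.py", line 8, in grip
    q=inP(pts(c,d["pixels"]));q=q[q[:,2]>73]; print("grip top",round(d["score"],2),q.mean(0).round(1),len(q),np.percentile(q,[2,98],axis=0).round(1).tolist())
                                                                                                             ~~~~~~~~~~~~~^^^^^^^^^^^^^^^^^
IndexError: index -1 is out of bounds for axis 0 with size 0
```

Request:
{"op": "play_rows", "data": {"rows": [255,0.4,7.4,0,0,0,0,255,1.4,14.6,0,0,0,0,255,3.2,21.8,0,0,0,0,255,5.7,28.7,0,0,0,0,255,8.9,35.4,0,0,0,0,255,12.6,41.7,0,0,0,0,255,17,47.6,0,0,0,0,255,22,53,0,0,0,0,255,27.4,58,0,0,0,0,255,33.3,62.4,0,0,0,0,255,39.7,66.1,0,0,0,0,255,46.3,69.3,0,0,0,0,255,53.2,71.8,0,0,0,0,255,60.4,73.6,0,0,0,0,255,67.7,74.6,0,0,0,0,255,75,75,0,0,0,0,255,75,75,0,0,0,0,255,75,75,0,0,0,0,255,75,75,0,0,0,0,255,75,75,0,0,0,0]}}

```text
t: 12.58
tool_pos: [0.591, 0.1499, 0.1452]
tcp_rot: [0.203, 0.034, 0.979, -0.008]
ft_force: [4.8, -4.0, 0.3]
width: 0.0213
grip_force: 30.6
```

```bash
python3 - <<'E'
from h import *
rel([0,75,42],TH(-1))
for n in("wrist","side","top"):
    c=camera(n);f=np.ascontiguousarray(c["frame"])
    if n=="wrist": save(c,"w3.png");continue
    u=proj(c,W([0,-40,20]))[0].astype(int)
    g=f[u[1]-50:u[1]+50,u[0]-65:u[0]+65]
    cv2.imwrite("pics/%s3.png"%n,cv2.resize(g,None,fx=6,fy=6,interpolation=cv2.INTER_CUBIC)[:,:,::-1])
E
```

```text
shift mm [3.2 0.7 0.1] turn [-0.001  0.008  0.   ] | now pivot [ 3.2 74.3 42.1] q [-0.56  0.52  0.28  2.    0.1   0.26  1.06] t 12.58 F [ 4.8 -4.   0.3] 0.0213 30.6
```

View pics/w3.png

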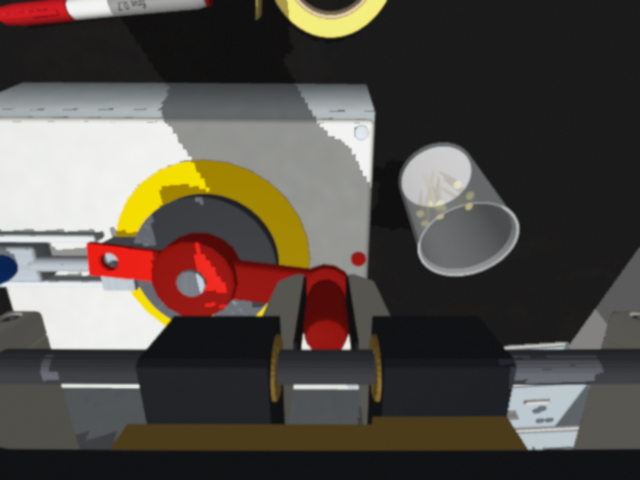

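View pics/side3.png

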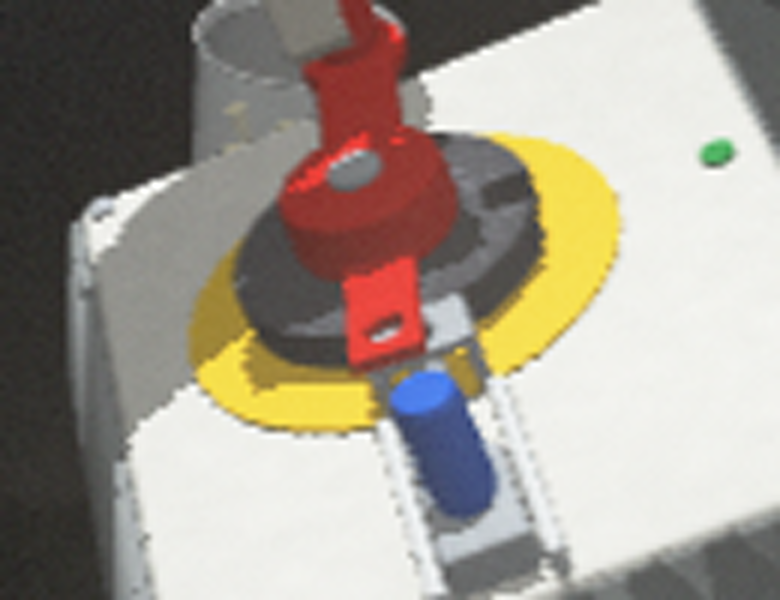

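```bash
cat >> h.py <<'E'
def onplane(c,uv,z):
    s=slopes(c,uv);d=np.c_[s,np.ones(len(s))]@rot(c["attitude"]).T@F
    o=inP(c["position"])
    return (o+d*((z-o[2])/d[:,2])[:,None]).round(1)
def blobs(c):
    "ear (red at 21..28 mm out, y<-30), hasp top, carriage, knob in pivot mm"
    allp=np.full((480,640,3),np.nan);m=c["range_z"]>0
    allp[m]=inP(pts(c,m))
    r,g,b=[c["frame"][...,i].astype(int) for i in range(3)]
    X,Y,Z=[allp[...,i] for i in range(3)]
    red=(r>110)&(g<90)&(b<90)
    e=red&(Z>15)&(Z<32)&(Y<-44)&(Y>-75)&(abs(X)<40)
    if e.any(): print(" ear",e.sum(),np.median(allp[e],0).round(1),np.percentile(X[e],[3,97]).round(1))
    l=red&(Z>20)&(Z<40)&(Y>28)&(Y<60)&(abs(X)<40)
    if l.any(): print(" lever",l.sum(),np.median(allp[l],0).round(1),np.percentile(X[l],[3,97]).round(1))
    gr=(abs(r-g)<25)&(abs(b-g)<30)&(abs(X)<25)
    h=gr&(Z>10)&(Z<24)&(Y<-48)&(Y>-62)
    if h.any(): print(" hasp",h.sum(),np.median(allp[h],0).round(1),np.percentile(X[h],[3,97]).round(1))
    k=(b>90)&(b>r+40)&(Z>25)&(Z<60)&(Y<-80)&(abs(X)<30)
    if k.any(): print(" knob",k.sum(),np.median(allp[k],0).round(1),np.percentile(X[k],[3,97]).round(1),np.percentile(Y[k],[3,97]).round(1))
E
python3 - <<'E'
from h import *
for n in("wrist","side","top"):
    c=camera(n);print(n);blobs(c)
    if n=="wrist": print(onplane(c,[[110,262]],23),onplane(c,[[358,259]],0))
E
```

```text
wrist
 ear 935 [ -7.5 -56.2  24.4] [-17.3   2.2]
 lever 1229 [ 1.6 38.  32.1] [-5.9 14.3]
 hasp 442 [  7.5 -55.7  18.7] [-15.2  14. ]
 knob 7 [   5.4 -117.6   27.1] [4.7 6.1] [-118.4 -116.5]
[[ -5.8 -52.8  23. ]] [[ 0.8 96.6  0. ]]
side
 ear 125 [ -4.4 -57.5  24.3] [-14.2   5.4]
 lever 130 [10.1 43.5 32.4] [-1.4 20.5]
 hasp 42 [ 11.1 -55.3  19.3] [-7.3 16.9]
 knob 207 [   3.  -131.5   43.9] [-4.2 10. ] [-135.2 -120.4]
top
 ear 79 [ -4.6 -56.   25.6] [-14.4   3.3]
 lever 6 [12.7 30.2 32. ] [11.7 13.7]
 hasp 51 [  9.5 -55.1  20.1] [-8.4 15.6]
 knob 76 [   2.4 -124.3   52.3] [-5.2  9.4] [-131.9 -117.3]
```

View pics/top3.png

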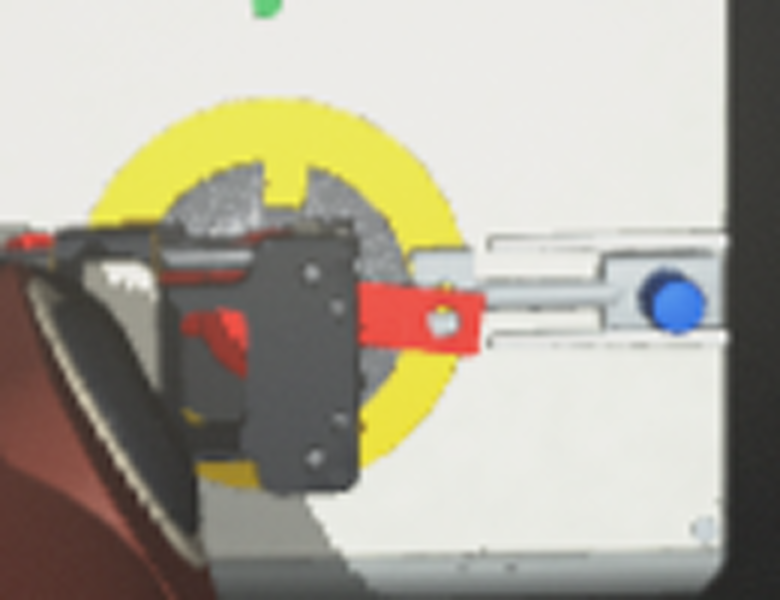

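Request:
{"op": "play_rows", "data": {"rows": [255,3,0,0,0,0,0,255,6,0,0,0,0,0,255,8,0,0,0,0,0,255,8,0,0,0,0,0,255,8,0,0,0,0,0]}}

```text
t: 13.3
tool_pos: [0.5843, 0.1509, 0.1424]
tcp_rot: [0.204, 0.034, 0.978, -0.007]
ft_force: [5.6, -2.2, 0.2]
width: 0.0212
grip_force: 31.0
```

```bash
python3 - <<'E'
from h import *
rel([0,75,42],TH(-1))
for n in("wrist","side","top"):
    c=camera(n);print(n);blobs(c);save(c,n+"4.png")
E
```

```text
shift mm [-4.   0.2  0.1] turn [-0.     0.009  0.   ] | now pivot [-4.  74.8 42.1] q [-0.58  0.52  0.28  2.02  0.11  0.25  1.05] t 13.3 F [ 5.6 -2.2  0.2] 0.0212 31.0
wrist
 ear 902 [ -4.  -56.3  24.3] [-12.2   6.4]
 lever 1079 [-1.1 37.  32.1] [-9.1 11.4]
 hasp 433 [-12.  -56.6  18.4] [-15.3  14. ]
 knob 14 [   5.3 -117.3   27.6] [4.5 6.5] [-118.9 -116.3]
side
 ear 119 [  0.6 -59.5  24.2] [-8.4  9.7]
 lever 130 [ 5.2 44.5 32.5] [-5.7 15.9]
 hasp 33 [ 11.8 -54.6  19.1] [-12.9  16.4]
 knob 207 [   2.9 -131.    44.3] [-4.4  9.9] [-134.9 -121.1]
top
 ear 72 [ -2.5 -57.1  25.9] [-8.8  6.9]
 lever 4 [ 4.3 31.4 32.7] [3.9 4.5]
 hasp 28 [ 12.8 -56.   20.6] [-3.5 15.6]
 knob 74 [   2.7 -124.3   52.6] [-5.   9.6] [-132.2 -117.6]
```

Request:
{"op": "play_rows", "data": {"rows": [255,2,0,0,0,0,0,255,3.5,0,0,0,0,0,255,3.5,0,0,0,0,0,255,3.5,0,0,0,0,0]}}

```text
t: 13.78
tool_pos: [0.5803, 0.1513, 0.1407]
tcp_rot: [0.203, 0.035, 0.979, -0.007]
ft_force: [4.7, -2.5, 2.0]
width: 0.0205
grip_force: 28.9
```

```bash
python3 - <<'E'
from h import *
rel([0,75,42],TH(-1))
for n in("wrist","side","top"):
    c=camera(n);print(n);blobs(c);save(c,n+"5.png")
    if n=="wrist": cv2.imwrite("pics/w5c.png",cv2.resize(c["frame"][190:340,0:300],None,fx=2.6,fy=2.6,interpolation=cv2.INTER_CUBIC)[:,:,::-1])
E
```

```text
shift mm [-8.4  0.1  0.1] turn [-0.     0.007 -0.001] | now pivot [-8.4 75.  42.1] q [-0.58  0.52  0.29  2.03  0.1   0.24  1.04] t 13.78 F [ 4.7 -2.5  2. ] 0.0205 28.9
wrist
 ear 861 [ -0.7 -56.2  24.3] [-9.4  9.1]
 lever 1002 [-2.9 36.3 32.1] [-11.    9.9]
 hasp 456 [-11.8 -55.8  18.6] [-15.2  14.2]
 knob 17 [   5.1 -117.    28.3] [3.9 6.3] [-118.6 -115.2]
side
 ear 116 [  3.4 -58.8  24.2] [-5.6 12.1]
 lever 125 [ 3.  43.8 32.4] [-7.9 13.5]
 hasp 28 [  1.5 -55.1  19.3] [-12.3  16.9]
 knob 209 [   2.7 -131.1   43.7] [-4.4 10. ] [-134.7 -121.2]
top
 ear 75 [  0.6 -58.   25.8] [-6.8 10.4]
 lever 17 [10.2 30.6 32.2] [-1.5 13.7]
 hasp 22 [ 13.6 -54.8  19.9] [-11.5  15.8]
 knob 77 [   2.6 -124.3   52.6] [-5.1  9.7] [-132.  -117.5]
```

View pics/w5c.png

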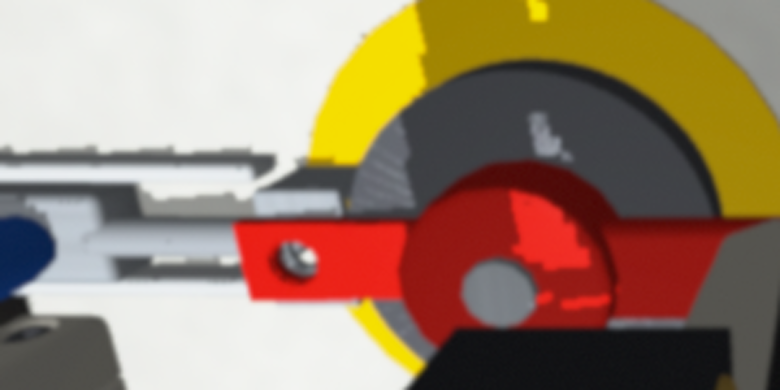

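Request:
{"op": "play_rows", "data": {"rows": [230,-1,0,0,0,0,0,180,-1,0,0,0,0,0,100,-1,0,0,0,0,0,50,-1,0,0,0,0,0,50,-1,0,0,0,0,0,50,-1,0,-15,0,0,0,50,-1,0,-35,0,0,0,50,-1,0,-60,0,0,0,50,-1,0,-90,0,0,0,50,-1,0,-125,0,0,0,50,-1,0,-150,0,0,0,50,-1,0,-150,0,0,0]}}

```text
t: 14.93
tool_pos: [0.5198, 0.1576, 0.282]
tcp_rot: [0.203, 0.034, 0.979, -0.004]
ft_force: [0.5, 0.3, 0.2]
width: 0.0746
grip_force: 0.0
```

```bash
python3 - <<'E'
from h import *
for n in("wrist","side","top"):
    c=camera(n);print(n);blobs(c);save(c,n+"6.png")
rel([2,-124,190],TK)
E
```

```text
wrist
 ear 300 [ -0.7 -55.8  24.4] [-9.3  8.6]
 lever 644 [-1.1 43.6 32.2] [-11.    8.9]
 hasp 128 [-11.8 -56.5  18.6] [-15.  15.]
 knob 296 [  -0.7 -120.6   51.5] [-8.7  6. ] [-129.4 -114.3]
side
 ear 117 [  3.6 -58.8  24.3] [-5.5 12.2]
 lever 121 [ 2.5 44.  32.5] [-8.1 12.9]
 hasp 35 [ -8.7 -54.9  19.2] [-12.6  16.7]
 knob 213 [   2.9 -131.5   43.5] [-4.3 10. ] [-135.  -121.3]
top
 ear 82 [  0.6 -56.3  25.4] [-6.8 10.5]
 lever 203 [ 2.2 43.6 33.2] [-8.7 12.3]
 hasp 20 [ 13.6 -55.   20. ] [-11.3  15.6]
 knob 77 [   2.6 -124.4   52.8] [-5.1  9.8] [-132.  -117.3]
shift mm [ -14.3 -199.5    1.3] turn [-1.000e-03 -0.000e+00  1.571e+00] | now pivot [-12.4  75.5 191.2] q [-0.74  0.24  0.36  1.98  0.17  0.58  0.98] t 15.08 F [0.7 0.1 0.3] 0.0748 0.0
```

Request:
{"op": "play_rows", "data": {"rows": [50,-1,-15,0,0,0,1.571,50,-2,-30,0,0,0,1.571,50,-3,-45,0,0,0,1.571,50,-4,-60,0,0,0,1.571,50,-5,-75,0,0,0,1.571,50,-6,-90,0,0,0,1.571,50,-7,-105,0,0,0,1.571,50,-8,-120,0,0,0,1.571,50,-9,-135,0,0,0,1.571,50,-10,-150,0,0,0,1.571,50,-11,-165,0,0,0,1.571,50,-12,-180,0,0,0,1.571,50,-12,-200,0,0,0,1.571,50,-12,-200,0,0,0,1.571,50,-12,-200,0,0,0,1.571]}}

```text
t: 16.33
tool_pos: [0.5156, -0.0453, 0.2803]
tcp_rot: [0.146, 0.718, 0.668, 0.134]
ft_force: [0.6, 1.1, -0.3]
width: 0.0745
grip_force: 0.0
```

```bash
python3 - <<'E'
from h import *
rel([0,-124,22],TK)
E
```

```text
shift mm [  2.1   1.2 168.5] turn [-0.003  0.003 -0.001] | now pivot [  -0.7 -125.6  190.5] q [-0.52  0.21  0.68  2.05 -0.28  0.54  0.26] t 16.33 F [ 0.6  1.1 -0.3] 0.0745 0.0
```

Request:
{"op": "play_rows", "data": {"rows": [50,3,1,25,0,0,0,50,3,1,50,0,0,0,50,3,1,75,0,0,0,50,3,1,100,0,0,0,50,3,1,120,0,0,0,50,3,1,135,0,0,0,50,3,1,147,0,0,0,50,3,1,157,0,0,0,50,3,1,164,0,0,0,50,3,1,168,0,0,0,50,3,1,168,0,0,0,150,3,1,168,0,0,0,255,3,1,168,0,0,0,255,3,1,168,0,0,0,255,3,1,168,0,0,0,255,3,1,168,0,0,0,255,3,1,168,0,0,0,255,3,1,168,0,0,0,255,3,1,168,0,0,0,255,3,1,168,0,0,0]}}

```text
t: 18.0
tool_pos: [0.5823, -0.0459, 0.1273]
tcp_rot: [0.145, 0.717, 0.668, 0.136]
ft_force: [-5.3, -0.5, -0.7]
width: 0.0194
grip_force: 2.5
```

```bash
python3 - <<'E'
from h import *
rel([0,-100,22],TK)
E
```

```text
shift mm [21.6 -0.8  1.7] turn [-0.001  0.    -0.   ] | now pivot [   0.8 -121.6   23.7] q [-0.14  0.51  0.25  2.09 -0.67  0.18  0.62] t 18.0 F [-5.3 -0.5 -0.7] 0.0194 2.5
```

Request:
{"op": "play_rows", "data": {"rows": [255,0,0,0,0,0,0,255,0,0,0,0,0,0,255,0,0,0,0,0,0,255,3,0,0,0,0,0,255,6,0,0,0,0,0,255,9,0,0,0,0,0,255,12,0,0,0,0,0,255,15,0,0,0,0,0,255,18,0,0,0,0,0,255,21,0,0,0,0,0,255,24,0,0,0,0,0,255,26,0,0,0,0,0,255,26,0,0,0,0,0,255,26,0,0,0,0,0]}}

```text
t: 19.17
tool_pos: [0.5834, -0.0219, 0.127]
tcp_rot: [0.146, 0.718, 0.667, 0.134]
ft_force: [-4.8, -4.0, 1.0]
width: 0.0173
grip_force: 30.0
```

```bash
python3 - <<'E'
from h import *
rel([0,-100,22],TK)
for n in("wrist","side","top"):
    c=camera(n);print(n);blobs(c);save(c,n+"7.png")
E
```

```text
shift mm [-2.4 -0.2  1.6] turn [-0.002  0.003 -0.002] | now pivot [  0.2 -97.6  23.6] q [-0.23  0.52  0.3   2.1  -0.67  0.19  0.57] t 19.17 F [-4.8 -4.   1. ] 0.0173 30.0
wrist
 ear 1257 [  0.3 -55.8  24.4] [-8.8  9.3]
 lever 1354 [-0.1 32.3 32. ] [-11.4  10.9]
 hasp 660 [ -0.7 -55.   18.5] [-15.2  14. ]
 knob 1071 [  0.8 -96.5  51.5] [-7.2  7.1] [-105.1  -91.3]
side
 ear 36 [  0.7 -49.2  24.7] [-5.8  8.2]
 lever 44 [-1.6 39.2 32.4] [-7.3  5. ]
 knob 198 [   2.8 -107.5   43.3] [-4.5  9.7] [-110.8  -98.8]
top
 ear 80 [  0.7 -55.3  26. ] [-6.6 10.5]
 lever 70 [-5.5 43.5 32.8] [-8.9 12.4]
 hasp 38 [  1.4 -55.4  18.2] [-11.5  15.7]
```

Request:
{"op": "play_rows", "data": {"rows": [255,0,0,0,0,0,0,200,0,0,0,0,0,0,100,0,0,0,0,0,0,50,0,0,0,0,0,0,50,0,0,0,0,0,0,50,0,0,-15,0,0,0,50,0,0,-35,0,0,0,50,0,0,-60,0,0,0,50,0,0,-90,0,0,0,50,0,0,-125,0,0,0,50,0,0,-160,0,0,0,50,0,0,-160,0,0,0,50,0,0,-160,0,0,0]}}

```text
t: 20.4
tool_pos: [0.5238, -0.0141, 0.2773]
tcp_rot: [0.147, 0.715, 0.669, 0.139]
ft_force: [0.6, 0.2, -0.5]
width: 0.0747
grip_force: 0.0
```

```bash
python3 - <<'E'
from h import *
rel([0,-100,22],TK)
for n in("wrist","side","top"):
    c=camera(n);print(n);blobs(c)
    if n=="wrist": save(c,"w8.png")
    if n=="top":
        for l in("beaker","timer","red_marker","tape_roll"):
            print(l,[np.median(pts(c,d["pixels"]),0).round(3) for d in cut_out(c,l)[:1]])
E
```

```text
shift mm [ -6.4  -4.6 163.3] turn [ 0.006 -0.003  0.002] | now pivot [  3.6 -94.  185.4] q [-0.67  0.23  0.78  2.05 -0.33  0.53  0.25] t 20.4 F [ 0.6  0.2 -0.5] 0.0747 0.0
wrist
 ear 293 [ -0.7 -54.7  24.4] [-8.4  8.1]
 lever 1038 [-0.5 44.1 32.1] [-11.7   9.9]
 hasp 157 [ -0.7 -54.7  18.5] [-14.6  13.2]
 knob 276 [ -0.5 -97.6  51.7] [-8.  7.] [-105.5  -91.4]
side
 ear 60 [  5.7 -50.   24.9] [-5.4 12.3]
 lever 124 [ 3.1 45.1 32.6] [-8.  13.2]
 hasp 22 [ 14.  -54.3  19.3] [-12.7  17. ]
 knob 194 [   3.2 -107.7   43.2] [-3.8  9.9] [-111.   -98.8]
top
 ear 83 [  0.5 -54.7  25.2] [-6.8 10.3]
 lever 113 [-2.9 43.8 33.2] [-8.8 12.5]
 hasp 36 [  2.  -55.3  18.3] [-11.5  15.7]
 knob 9 [   1.3 -102.2   52.7] [-5.7  8.4] [-102.4 -101.8]
beaker [array([0.617, 0.249, 0.044])]
timer [array([0.589, 0.081, 0.134])]
red_marker [array([0.466, 0.033, 0.012])]
tape_roll [array([0.453, 0.157, 0.02 ])]
```

View pics/w8.png

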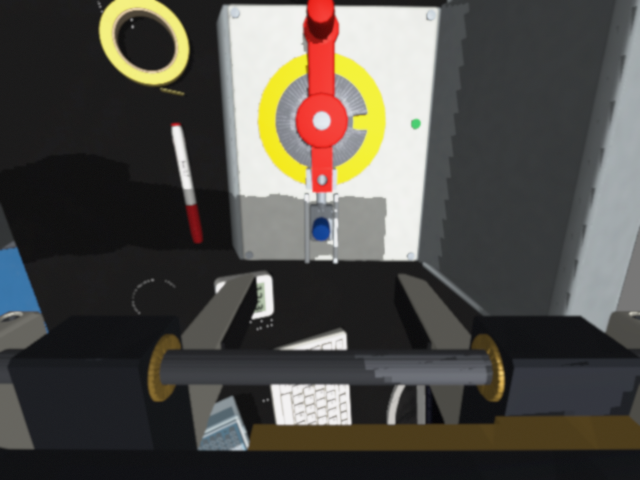

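The wrist picture shows the lever at the red mark, with the ear (321,180) lined up over the hasp. The knob is home at (321,229), and the marker, tape and timer haven't moved.

```bash
python3 -c "
from workcell import env
print(env.job_done())"
```

```text
the job is handed in; nothing more can be done
None
```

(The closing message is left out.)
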